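# Check the hardness of three clay pieces

## Task

Take the spring-tipped hardness gauge out of its wooden stand and, holding it upright, press its tip gently onto the dark round mark of each raw clay piece in turn, from the lowest piece to the tallest (flat tile, upturned bowl, upturned cup): each time the sprung tip should go in about halfway and stay pressed for about a second, never so hard that it bottoms out heavily. Then put the gauge back hanging upright in the hole of its stand and let go. Do not shift the clay pieces or disturb the other things on the table.

Things in the scene. Friction and masses are not known exactly. Their poses are not given: they have to be found in the camera images.
- gauge: Hardness gauge hanging in its stand. Origin: centre of the underside of its steel collar (50 mm wide, 6 mm thick, resting on the stand), z up along it. Above: bright barrel to grip, 26 mm in diameter, from z = 6 to 80 mm, black cap to 84. Below: nose 18 mm in diameter to z = -45, then the thin sprung plunger, its tip at z = -72 when free. 170 g.
- plunger (a joint): How far the plunger is pushed into the nose, m: 0 = free, 0.015 = bottomed. Spring: 0.8 N at first, 3.2 N at 6 mm, 6.8 N at 15 mm.
- tip (a point): End of the plunger's round tip (ball 10 mm in diameter).
- holder: Fixed wooden stand, 90 x 90 mm and 95 mm high: a 12 mm top plate on two side walls, open underneath in the middle. Origin at the centre of its foot.
- holder_hole (a point): Centre of the stand's one round through hole, 31 mm in diameter, at the level of the plate's top (95 mm above the table); the gauge's collar rests on it.
- tile: Flat raw clay tile 120 x 100 x 14 mm, the lowest clay piece, loose. Origin at the centre of its underside, x along the 120 mm side.
- tile_mark (a point): Centre of the dark round mark (22 mm in diameter) on the tile's top, 14 mm up, off the tile's centre at x = 30, y = 18 mm.
- bowl: Upturned raw clay bowl, 48 mm high, 120 mm wide at the rim on the table, flat foot 64 mm wide on top, loose. Origin at the centre of its underside.
- bowl_mark (a point): Centre of the dark round mark (22 mm in diameter) on the bowl's foot, 48 mm up.
- cup: Upturned raw clay cup, 74 mm high, 80 mm wide below and 72 mm on top, the tallest clay piece, loose. Origin at the centre of its underside.
- cup_mark (a point): Centre of the dark round mark (22 mm in diameter) on the cup's flat top, 74 mm up.
- pinch_pot: Bystander: small open terracotta pot, 60 mm wide, 45 mm high. Origin at the centre of its underside.
- water_glass: Bystander: clear drinking glass, 68 mm wide, 85 mm high. Origin at the centre of its underside.
- glaze_bowl: Bystander: blue open bowl, 110 mm wide, 45 mm high. Origin at the centre of its underside.
- slip_pot: Bystander: grey open plastic pot, 68 mm wide, 60 mm high. Origin at the centre of its underside.
- pot_lid: Bystander: flat white ceramic disc, 70 mm wide, 7 mm thick. Origin at the centre of its underside.
- rib: Bystander: flat wooden strip 110 x 35 x 8 mm. Origin at the centre of its underside.
- jar: Bystander: closed amber jar with white cap, 68 mm wide, 85 mm high. Origin at the centre of its underside.
Mind the look-alikes: they are no part of the job. Of the things shaped like the gauge, the steel one is meant.

How it is judged:
By the outcome, as a careful person would: the job done as asked, in the order asked, and still so for the second after the job is handed in, with the robot touching nothing.
It also fails if it takes over 72 s, if anything falls off the work surface, if the arm or the gripper's body presses on something with over 40 N, if the wrist force passes 120 N, or if a joint passes its speed limit or range.

## Robot

A 7-joint arm with a two-finger parallel gripper is mounted at the origin on the work surface. World frame = base frame: x ahead of the robot, y to its left, z up, the work surface at z = 0. Lengths are in m, angles in rad, forces in N, time in s.
With the tool pointing down it reaches from about 0.425 to 1.025 m from the base axis. Payload 9.4 kg.
Tool frame: the origin (TCP) lies midway between the tips of the shut fingers; the grasp point (between the pads) lies 19 mm behind it (robot.pinch_z is the distance from the TCP to the grasp point, in m); z points along the fingers, y is the line along which they close (so a half turn about z gives the same grasp; the last joint's range is limited). The gripper opens to 93 mm and grips with 3 to 60 N. Pads are 15 mm wide; open, the fingers measure 128 mm over their backs; the gripper's body (75 mm by 188 mm) begins 65 mm behind the grasp point.
Start: joints at [-1.375, 0.599, -0.003, 1.599, 0.002, 0.943, -0.08], TCP at [0.195, 0.698, 0.219] pointing down, gripper open.
Joint ranges: [-2.57, 2.57], [-0.35, 1.97], [-1.29, 1.29], [0.11, 2.56], [-1.05, 4.19], [0.11, 1.86], [-2.63, 2.63]. Speed limits (rad/s): [2.22, 2.22, 3.01, 3.01, 3.14, 3.14, 3.14].

## Interface

Orientations are given as a unit quaternion [w, x, y, z].
In Python, from station import robot gives the robot as it stands. The module is installed in compiled form; this text tells all that it offers.
- The arm moves only by the tool send_rows, never from a script. Its argument "deltas" is a list of rows, each a list of 7 numbers: the shift along the tool's x, y, z in mm, then the turn, a rotation vector about the tool's x, y, z in rad, then the closure, from 0 (fully open) to 1 (shut). In form: [[tx, ty, tz, rx, ry, rz, hand], ...]. A call has 1 to 8 rows; each row shifts and turns the commanded pose from where the row before left it, along the tool's axes as they then stand; what a row does not reach is not made up. A row lasts 1/8 s, in which the tool goes at most 62.5 mm and 10.7 degrees, less where a joint would pass 70% of its speed; a pose out of reach is approached as far as the arm can. A call is refused whole if a number of a shift passes 62.5 or a number of a turn 0.188, either way. A call with a gripper value outside its range is refused whole. The fingers move at their own pace and stop on an object; "force" is the grip in N (left out, the last holds). Time passes only in rows, so rows that do not move let the fingers close. It gives the time, the measured TCP pose, the force, the opening and the grip force at its end, in the units of the state.
- robot.sense(): the state, without advancing time (a new reading comes with each control period).
- robot.camera(name): name is "side" or "top" or "wrist"; returns (picture, depth): 420x560x3 uint8, blue, green, red; 420x560 float32, m along the optical axis (not along the pixel's ray), 0 where there is no reading.
- robot.calibration(name): a dict with "intrinsics" (3x3 intrinsics, pixels), "T" (4x4, takes a point from camera to world coordinates); the wrist camera has in their place "T_tool_cam" (4x4, takes a point from camera to tool coordinates, whose origin is the TCP and whose axes are the flange's). Camera axes: x right, y down, z forward; pixel columns grow to the right and rows downward; lengths in m; the calibration is good to about 2 mm. A picture is of the moment at which its call begins: read the wrist's pose just before it. calibration takes no time and is no camera call.
- robot.sign_off(): hands the job in; it is judged then, once.
Trained networks look in the newest picture that a camera, given by its name, has taken for a name from the list of things; names that differ only in an ending like _2 or _b are one class to them, and where a whole thing is asked for, a point or a joint stands for the part that bears it (a point fixed in the world has none). Each returns a list of dicts, best first, with "conf" (0 to 1); they miss things now and then, are a little off and sometimes report something else, mostly with a low value. They report only what shows in the picture. A call takes as long as a camera call. They do not tell look-alikes from the thing itself.
- robot.outline_of(camera, name): "pixels" (420x560 bool, what is visible of it) and "centre" ([column, row] in pixels, amid what is visible of it).
- robot.mark_of(camera, name): "centre" ([column, row] in pixels: a listed point, or the origin of a listed thing).
The state is a dict: "t": time; "joint_positions": joint angles; "joint_velocities": joint speeds; "joint_torque": joint torques, N m; "ee_pos": TCP position; "orientation": TCP orientation; "force": force on the tool from outside, world axes, zero at the start; "ft_torque": the same for the moment, N m; "opening": finger opening in m; "grasp_force": force on a finger pad.
Only numpy, scipy, OpenCV 4.12 (cv2) and the standard library are available. Lean on these libraries where they do the work, as an engineer would, in place of code of your own. Each camera call takes 0.05 s, during which the arm holds its last target. There are 200 camera calls.

## Working session

There is one attempt and no reset: what is moved stays moved. The work goes in short steps, Python scripts to look and compute and a tool call to move; the robot and the scene stay as the last step left them, time stands still between calls to the robot, and variables do not carry over. Pictures are saved under pics/ and viewed, at most 10 in all, crops included, and the job is handed in when it is done.

Besides the shell and the picture viewer there is one more tool, called after ">>>" in YAML: its name, and indented under it one key for each argument. send_rows: Moves the arm, as the interface text tells. Its arguments: {"type":"object","properties":{"deltas":{"type":"array","items":{"type":"array","items":{"type":"number"}}},"force":{"type":"number"}},"required":["deltas"]}

```bash
mkdir -p pics; cat > h.py <<'E'
import numpy as np, cv2
from scipy.spatial.transform import Rotation as R
from station import robot
def pose():
    s=robot.sense(); T=np.eye(4); q=s["orientation"]
    T[:3,:3]=R.from_quat([q[1],q[2],q[3],q[0]]).as_matrix(); T[:3,3]=s["ee_pos"]; return T
def camT(n):
    c=robot.calibration(n)
    return np.array(c["intrinsics"]), (pose()@np.array(c["T_tool_cam"]) if n=="wrist" else np.array(c["T"]))
def cloud(n,d):
    K,T=camT(n); v,u=np.mgrid[:420,:560]
    p=np.stack([(u-K[0,2])/K[0,0]*d,(v-K[1,2])/K[1,1]*d,d],-1)
    return p@T[:3,:3].T+T[:3,3]
def at_h(n,px,z):
    K,T=camT(n); r=T[:3,:3]@np.array([(px[0]-K[0,2])/K[0,0],(px[1]-K[1,2])/K[1,1],1]); o=T[:3,3]
    return o+r*(z-o[2])/r[2]
E
python3 - <<'E'
from h import *
np.set_printoptions(precision=4,suppress=True)
print(robot.sense()); print(robot.pinch_z)
for n in("top","side"):
    p,d=robot.camera(n); cv2.imwrite(f"pics/{n}1.png",p); np.save(n+"_d.npy",d)
    print(n,camT(n)[1])
    c=cloud(n,d)
    for t in("gauge","holder","tile","bowl","cup"):
        for o in robot.outline_of(n,t)[:3]:
            m=o["pixels"]&(d>0); P=c[m]
            print(n,t,round(o["conf"],2),np.round(o["centre"]),np.median(P,0) if len(P) else None, P.min(0) if len(P) else None,P.max(0) if len(P) else None)
    for t,z in(("holder_hole",.095),("gauge",.095),("tile_mark",.014),("bowl_mark",.048),("cup_mark",.074)):
        for o in robot.mark_of(n,t)[:3]: print(n,t,round(o["conf"],2),np.round(o["centre"],1),at_h(n,o["centre"],z))
E
```

```text
{'t': 0.0, 'joint_positions': array([-1.3747,  0.6001, -0.0025,  1.6001,  0.0018,  0.9429, -0.0798]), 'joint_velocities': array([ 0.0019,  0.0005, -0.0005, -0.0012, -0.0003, -0.0005,  0.0017]), 'joint_torque': array([  0.0003, -76.5073,   1.4972, -25.2363,  -0.0525,   0.0167,
         0.0002]), 'ee_pos': array([0.1952, 0.6977, 0.2178]), 'orientation': array([-0.    ,  0.136 ,  0.9907, -0.0008]), 'force': array([-0.2092, -0.301 , -0.8203]), 'ft_torque': array([ 0.0173,  0.0522, -0.0301]), 'grasp_force': 0.0, 'opening': 0.09308438068110558}
0.0188
top [[ 0.0156 -0.9947  0.1019  0.5067]
 [-0.9999 -0.0149  0.0082 -0.0245]
 [-0.0067 -0.102  -0.9948  1.0186]
 [ 0.      0.      0.      1.    ]]
top gauge 0.96 [374. 289.] [ 0.4461 -0.2279  0.1024] [ 0.4183 -0.2674  0.0913] [ 0.4675 -0.2105  0.1803]
top gauge 0.62 [321. 299.] [ 0.4067 -0.1198  0.0783] [ 0.3745 -0.1481 -0.006 ] [ 0.4259 -0.1     0.1569]
top holder 0.59 [360. 285.] [ 0.441  -0.2185  0.0932] [ 0.3793 -0.3079 -0.0065] [ 0.492  -0.1813  0.1784]
top tile 0.94 [217. 208.] [0.6111 0.1158 0.0124] [ 0.5398  0.0465 -0.0053] [0.686  0.18
[... 1827 characters left out ...]
4481 0.3014 0.0314] [ 0.392   0.1952 -0.0029] [0.5107 0.3352 0.0511]
side cup 0.39 [220. 180.] [ 0.7668 -0.1997  0.0527] [ 0.74   -0.4058 -0.0038] [ 0.8491 -0.1845  0.0873]
side holder_hole 0.97 [349.4 170.9] [ 0.4501 -0.2294  0.095 ]
side holder_hole 0.37 [250.3 283.1] [0.5811 0.2216 0.095 ]
side holder_hole 0.23 [312.2 171. ] [ 0.5383 -0.213   0.095 ]
side gauge 0.88 [351.8 169.3] [ 0.4452 -0.2386  0.095 ]
side gauge 0.88 [368.4 203.3] [ 0.3952 -0.0868  0.095 ]
side tile_mark 0.94 [267.  282.6] [0.5763 0.1205 0.014 ]
side tile_mark 0.73 [311.3 169.9] [ 0.5638 -0.3699  0.014 ]
side bowl_mark 0.71 [319.1 334.6] [0.4499 0.2756 0.048 ]
side cup_mark 0.68 [272.9 192.3] [ 0.6182 -0.1311  0.074 ]
```

View pics/top1.png

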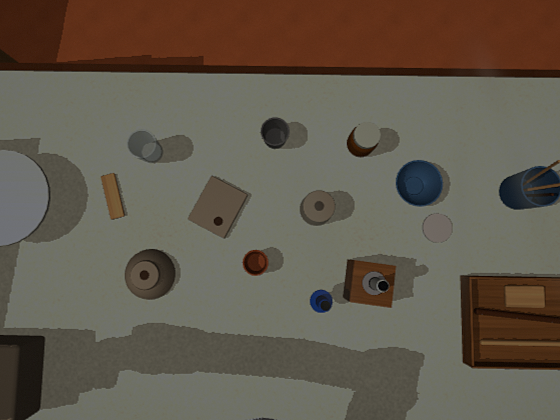

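View pics/side1.png

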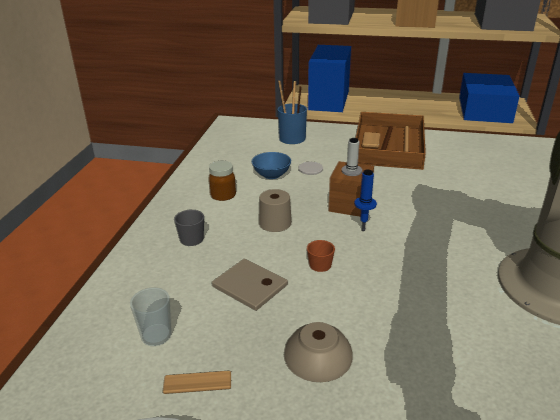

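Top: the steel gauge is in the wooden stand at (375,285). Candidates for it are the bright steel one (top 375,285; side 352,160) and the blue look-alike (top 321,301; side 367,200). I choose the steel one in the stand. The tile mark is at (218,221), the bowl at (144,275) and the cup at (319,207). A light planner in tool axes comes next.

```bash
cat >> h.py <<'E'
def plan(way,T=None):
    """way: list of (xyz, yaw of tool y, rows); prints rows"""
    T=pose() if T is None else T.copy(); rows=[]
    for xyz,yaw,n in way:
        Rt=np.array([[-np.sin(yaw),np.cos(yaw),0],[np.cos(yaw),np.sin(yaw),0],[0,0,-1.]]).T
        Rt=np.column_stack([[-np.sin(yaw),np.cos(yaw),0],[np.cos(yaw),np.sin(yaw),0],[0,0,-1.]])
        rv=R.from_matrix(T[:3,:3].T@Rt).as_rotvec()/n; p0=T[:3,3].copy()
        for i in range(n):
            t=T[:3,:3].T@(p0+(np.array(xyz)-p0)*(i+1)/n-T[:3,3])
            r=[*np.round(t*1000,1),*np.round(rv,3)]; rows.append(r)
            T[:3,3]+=T[:3,:3]@(np.array(r[:3])/1000); T[:3,:3]=T[:3,:3]@R.from_rotvec(r[3:]).as_matrix()
    for r in rows: print([float(x) for x in r])
    return T
E
python3 - <<'E'
from h import *
np.set_printoptions(precision=4,suppress=True)
print(robot.calibration("wrist"))
plan([((.47,.33,.30),0,8),((.40,-.12,.32),0,8)])
p=cv2.imread("pics/side1.png")[120:250,300:430]; cv2.imwrite("pics/crop.png",cv2.resize(p,None,fx=4,fy=4,interpolation=3))
E
```

```text
{'intrinsics': array([[348.7108,   0.    , 279.09  ],
       [  0.    , 348.7108, 209.892 ],
       [  0.    ,   0.    ,   1.    ]]), 'T_tool_cam': array([[-0.0017, -0.959 , -0.2834,  0.0789],
       [ 1.    , -0.0013, -0.0015,  0.0005],
       [ 0.0011, -0.2834,  0.959 , -0.167 ],
       [ 0.    ,  0.    ,  0.    ,  1.    ]])}
[-45.5, -35.1, -10.2, 0.0, 0.0, 0.162]
[-50.5, -27.3, -10.1, 0.0, 0.0, 0.162]
[-54.2, -18.7, -10.2, 0.0, 0.0, 0.162]
[-56.6, -9.8, -10.2, 0.0, 0.0, 0.162]
[-57.4, -0.5, -10.1, 0.0, 0.0, 0.162]
[-56.8, 8.7, -10.2, 0.0, 0.0, 0.162]
[-54.6, 17.8, -10.2, 0.0, 0.0, 0.162]
[-51.0, 26.4, -10.1, 0.0, 0.0, 0.162]
[-56.2, -8.9, -2.5, 0.0, -0.0, 0.0]
[-56.3, -8.8, -2.5, 0.0, -0.0, 0.0]
[-56.2, -8.9, -2.5, 0.0, -0.0, 0.0]
[-56.2, -8.9, -2.5, 0.0, -0.0, 0.0]
[-56.3, -8.8, -2.5, 0.0, -0.0, 0.0]
[-56.2, -8.9, -2.5, 0.0, -0.0, 0.0]
[-56.2, -8.8, -2.5, 0.0, -0.0, 0.0]
[-56.2, -8.9, -2.5, 0.0, -0.0, 0.0]
```

View pics/crop.png

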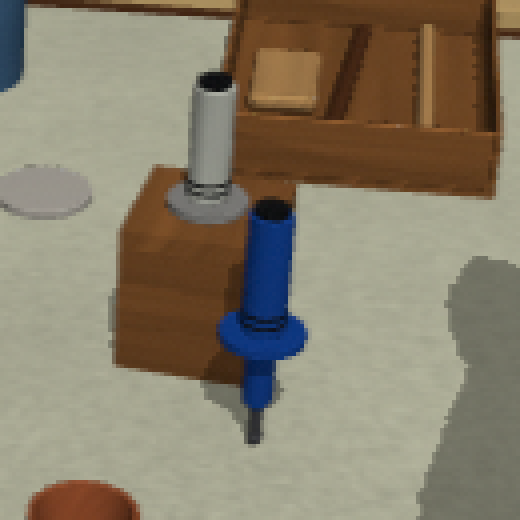

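The crop confirms it: the bright steel gauge hangs in the wooden stand (crop 215,80 to 207,200), and the blue one (270,210) stands free in front of it.

>>> send_rows:
  deltas:
    - [-45.5,-35,-10,0,0,0.162,0]
    - [-50.5,-27.5,-10,0,0,0.162,0]
    - [-54,-18.5,-10,0,0,0.162,0]
    - [-56.5,-10,-10,0,0,0.162,0]
    - [-57.5,-0.5,-10,0,0,0.162,0]
    - [-57,8.5,-10,0,0,0.162,0]
    - [-54.5,18,-10,0,0,0.162,0]
    - [-51,26.5,-10,0,0,0.162,0]

```text
t: 2.1
ee_pos: [0.4709, 0.3284, 0.2993]
orientation: [-0.0, 0.708, 0.706, 0.0]
force: [0.9, 0.2, -0.6]
opening: 0.0929
grasp_force: 0.0
```

```bash
cat >> h.py <<'E'
def wl(names,tag):
    p,d=robot.camera("wrist"); cv2.imwrite(f"pics/{tag}.png",p); np.save(tag+"_d.npy",d)
    c=cloud("wrist",d)
    for t,z in names:
        for o in robot.mark_of("wrist",t)[:2]:
            u,v=np.round(o["centre"]).astype(int); q=at_h("wrist",o["centre"],z)
            print("mark",t,round(o["conf"],2),np.round(o["centre"],1),np.round(q,4),"depth z",np.round(c[min(v,419),min(u,559)],4))
    return p,d,c
def dark(p,c,near,rad,z):
    """centroid of the dark mark near a world xy"""
    g=cv2.cvtColor(p,cv2.COLOR_BGR2GRAY).astype(float)
    m=(np.hypot(c[...,0]-near[0],c[...,1]-near[1])<rad)&(abs(c[...,2]-z)<.012)
    th=(np.percentile(g[m],2)+np.median(g[m]))/2; k=m&(g<th)
    n,l,s,ce=cv2.connectedComponentsWithStats(k.astype(np.uint8)); i=1+np.argmax(s[1:,4])
    P=c[l==i]; print("dark",s[i],np.round(ce[i],1),np.round(at_h("wrist",ce[i],z),4),"size",np.ptp(P[:,:2],axis=0), "z",np.median(P[:,2]))
E
python3 - <<'E'
from h import *
print(pose())
p,d,c=wl([("bowl_mark",.048),("tile_mark",.014)],"w1")
dark(p,c,(.45,.275),.025,.048)
E
```

```text
[[ 3.12500164e-03  9.99995003e-01  4.78510640e-04  4.70885402e-01]
 [ 9.99994873e-01 -3.12533511e-03  6.97728912e-04  3.28443698e-01]
 [ 6.99220931e-04  4.76327782e-04 -9.99999642e-01  2.99318533e-01]
 [ 0.00000000e+00  0.00000000e+00  0.00000000e+00  1.00000000e+00]]
mark bowl_mark 0.88 [261.2 221.2] [0.4519 0.2644 0.048 ] depth z [0.4534 0.2628 0.0518]
mark tile_mark 0.94 [352.3 313.3] [0.5802 0.1117 0.014 ] depth z [0.5806 0.106  0.0188]
mark tile_mark 0.74 [264.  206.4] [0.4521 0.2776 0.014 ] depth z [0.4578 0.2821 0.0509]
dark [255 211  17  16 215] [262.9 218.7] [0.4519 0.2711 0.048 ] size [0.02027236 0.02061703] z 0.051218918897793786
```

>>> send_rows:
  deltas:
    - [-60,-5,-2.5,0,0,0,0]
    - [-60,-5,-2.5,0,0,0,0]
    - [-60,-5,-2.5,0,0,0,0]
    - [-60,-5,-2.5,0,0,0,0]
    - [-60,-5,-2.5,0,0,0,0]
    - [-60,-5,-2.5,0,0,0,0]
    - [-60,-5,-2.5,0,0,0,0]
    - [-60,-5,-2.5,0,0,0,0]

```text
t: 3.25
ee_pos: [0.431, -0.1507, 0.3189]
orientation: [0.0, 0.705, 0.709, 0.001]
force: [0.8, 0.7, 0.4]
opening: 0.0927
grasp_force: 0.0
```

```bash
python3 - <<'E'
from h import *
print(pose())
p,d,c=wl([("holder_hole",.095),("gauge",.095),("cup_mark",.074)],"w2")
for o in robot.outline_of("wrist","gauge")[:2]:
    P=c[o["pixels"]&(d>0)]
    print(o["conf"],o["centre"])
    for a,b in((.170,.19),(.12,.165),(.098,.105)):
        Q=P[(P[:,2]>a)&(P[:,2]<b)]
        if len(Q): print(a,len(Q),Q.mean(0),Q.min(0),Q.max(0))
E
```

```text
[[-5.70985070e-03  9.99983280e-01  9.14833557e-04  4.31017600e-01]
 [ 9.99983571e-01  5.70938479e-03  5.11098382e-04 -1.50660677e-01]
 [ 5.05866699e-04  9.17736822e-04 -9.99999451e-01  3.18882973e-01]
 [ 0.00000000e+00  0.00000000e+00  0.00000000e+00  1.00000000e+00]]
mark gauge 0.97 [292.8 246.9] [ 0.4471 -0.235   0.095 ] depth z [ 0.4455 -0.2297  0.1259]
mark gauge 0.65 [256.2 152.2] [ 0.4054 -0.1213  0.095 ] depth z [ 0.4082 -0.121   0.1513]
mark cup_mark 0.7 [432.9 150.4] [ 0.6113 -0.1198  0.074 ] depth z [ 0.6098 -0.1287  0.0779]
0.87 [253.1, 153.4]
0.12 632 [ 0.40338514 -0.13010225  0.15305902] [ 0.38965307 -0.1441444   0.1205846 ] [ 0.41500578 -0.11944619  0.15962208]
0.098 20 [ 0.40785228 -0.12349615  0.10135991] [ 0.39553817 -0.13263842  0.0984892 ] [ 0.4149781  -0.11968177  0.10484417]
0.58 [292.1, 255.8]
0.17 519 [ 0.44325862 -0.23898483  0.17902488] [ 0.43171025 -0.25224252  0.17007212] [ 0.45541808 -0.22901246  0.18313086]
0.12 384 [ 0.44285839 -0.23231115  0.14380576] [ 0.43090141 -0.24522698  0.12000689] [ 0.45633874 -0.22910123  0.16483796]
0.098 687 [ 0.44370291 -0.23457072  0.10309413] [ 0.41918976 -0.26138139  0.09945951] [ 0.46806086 -0.21753306  0.10493257]
```

View pics/w2.png

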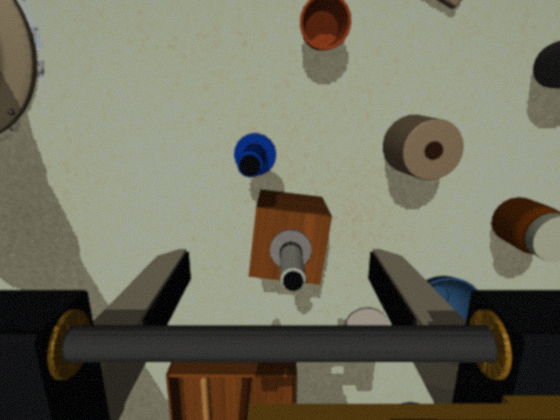

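The wrist view shows the steel gauge in the stand at (292,255), blue gauge at (253,155), and the cup mark at (433,150). The gauge axis is at about (0.4437,-0.240), so I'm descending around it.

>>> send_rows:
  deltas:
    - [-45,6,0,0,0,0,0]
    - [-44.5,6,0,0,0,0,0]
    - [0,0,40,0,0,0,0]
    - [0,0,50,0,0,0,0]
    - [0,0,50,0,0,0,0]
    - [0,0,38,0,0,0,0]
    - [0,0,20,0,0,0,0]
    - [0,0,0,0,0,0,0]
  force: 30

```text
t: 4.5
ee_pos: [0.4432, -0.2372, 0.1192]
orientation: [-0.002, 0.705, 0.709, -0.0]
force: [-0.2, -0.3, 1.0]
opening: 0.0928
grasp_force: 0.0
```

>>> send_rows:
  deltas:
    - [0,0,0,0,0,0,0.5]
    - [0,0,0,0,0,0,0.6]
    - [0,0,0,0,0,0,0.7]
    - [0,0,0,0,0,0,0.8]
    - [0,0,0,0,0,0,1]
    - [0,0,0,0,0,0,1]
    - [0,0,0,0,0,0,1]
  force: 30

```text
t: 5.38
ee_pos: [0.4432, -0.2396, 0.1206]
orientation: [0.0, 0.706, 0.708, 0.0]
force: [0.5, -0.9, 0.4]
opening: 0.0277
grasp_force: 0.4
```

```bash
python3 - <<'E'
from h import *
print(pose(),robot.sense()["force"],robot.sense()["opening"])
p,d=robot.camera("side"); cv2.imwrite("pics/s2.png",cv2.resize(p[80:260,260:460],None,fx=3,fy=3))
E
```

```text
[[-1.96567632e-03  9.99998064e-01  8.82832130e-05  4.43152594e-01]
 [ 9.99998068e-01  1.96567778e-03 -1.64061681e-05 -2.39621113e-01]
 [-1.65796727e-05  8.82507932e-05 -9.99999996e-01  1.20614334e-01]
 [ 0.00000000e+00  0.00000000e+00  0.00000000e+00  1.00000000e+00]] [ 0.52607911 -0.85600878  0.44827981] 0.02769477875436106
```

View pics/s2.png

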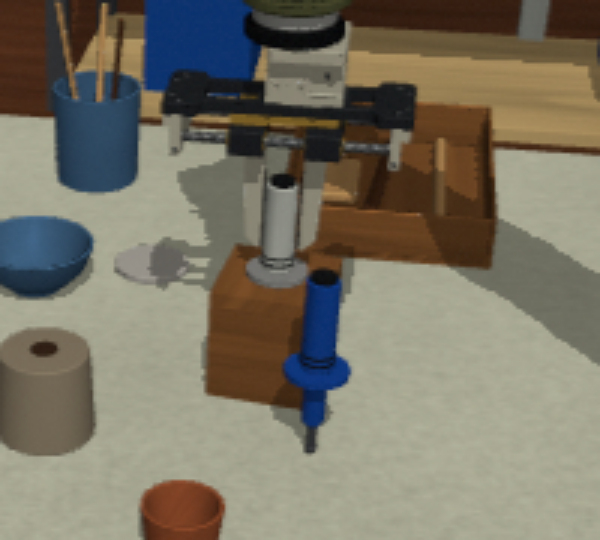

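The fingers flank the steel barrel (280,215) and are just making contact. The blue gauge is untouched. Next I finish the grip.

>>> send_rows:
  deltas:
    - [0,0,0,0,0,0,1]
    - [0,0,0,0,0,0,1]
    - [0,0,0,0,0,0,1]
    - [0,0,0,0,0,0,1]
  force: 30

```text
t: 5.92
ee_pos: [0.4431, -0.2396, 0.1206]
orientation: [0.0, 0.706, 0.708, -0.0]
force: [0.0, -1.4, -0.8]
opening: 0.0254
grasp_force: 30.0
```

```bash
python3 - <<'E'
from h import *
np.set_printoptions(precision=4,suppress=True)
K,T=camT("side"); print(pose()[:3,3])
for q in([.4432,-.2396,.1206],[.4432,-.2396,.095],[.4432,-.2396,.179]):
    c=T[:3,:3].T@(np.array(q)-T[:3,3]); print((K@c/c[2])[:2], ((K@c/c[2])[:2]-[260,80])*3)
E
```

```text
[ 0.4431 -0.2396  0.1206]
[353.2762 159.7322] [279.8285 239.1967]
[352.6631 169.1843] [277.9894 267.553 ]
[354.7242 137.4051] [284.1726 172.2154]
```

Firm grip (25.4 mm opening, 30 N). Lifting straight up.

>>> send_rows:
  deltas:
    - [0,0,-10,0,0,0,1]
    - [0,0,-20,0,0,0,1]
    - [0,0,-25,0,0,0,1]
    - [0,0,-25,0,0,0,1]
    - [0,0,-25,0,0,0,1]
    - [0,0,-20,0,0,0,1]
    - [0,0,-10,0,0,0,1]
    - [0,0,0,0,0,0,1]

```text
t: 6.92
ee_pos: [0.4432, -0.2395, 0.2561]
orientation: [0.0, 0.706, 0.708, 0.0]
force: [0.0, 0.2, -2.9]
opening: 0.0256
grasp_force: 30.0
```

```bash
python3 - <<'E'
from h import *
np.set_printoptions(precision=4,suppress=True)
s=robot.sense();print(pose(),s["force"],s["opening"])
p,d=robot.camera("side"); cv2.imwrite("pics/s3.png",cv2.resize(p[40:240,260:460],None,fx=3,fy=3))
K,T=camT("side"); P=s["ee_pos"]
for q in(P+[0,0,-.0256],P+[0,0,-.0976]):
    c=T[:3,:3].T@(np.array(q)-T[:3,3]); print(q,((K@c/c[2])[:2]-[260,40])*3)
for t in("tip","gauge"): print([(o["conf"],(np.array(o["centre"])-[260,40])*3) for o in robot.mark_of("side",t)])
E
```

```text
[[-0.0023  1.      0.001   0.4432]
 [ 1.      0.0023 -0.     -0.2395]
 [-0.      0.001  -1.      0.2561]
 [ 0.      0.      0.      1.    ]] [ 0.0008  0.1646 -2.9418] 0.02561912660920754
[ 0.4432 -0.2395  0.2305] [288.2221 230.3975]
[ 0.4432 -0.2395  0.1585] [282.659 316.154]
[(0.53, array([311.4, 575.1])), (0.39, array([285.3, 320.1]))]
[(0.75, array([148.2, 391.2])), (0.65, array([321.3, 493.5])), (0.62, array([286.2, 233.4]))]
```

View pics/s3.png

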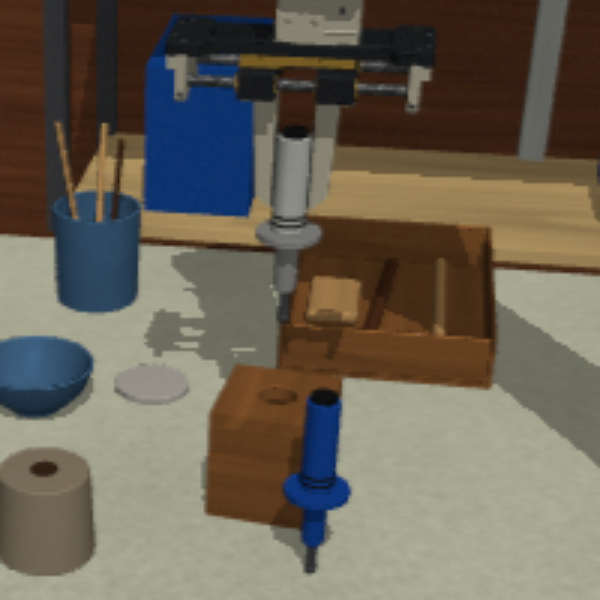

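The steel gauge hangs upright in the gripper (tip at crop 285,320, as predicted) and the hole is free at (277,396). Next I refine marks and hole from several views.

```bash
cat >> h.py <<'E'
def blob(n,p,near,rad,z):
    K,T=camT(n); v,u=np.mgrid[:420,:560]
    r=np.stack([(u-K[0,2])/K[0,0],(v-K[1,2])/K[1,1],np.ones(u.shape)],-1)@T[:3,:3].T
    q=T[:3,3]+r*((z-T[2,3])/r[...,2])[...,None]
    g=cv2.cvtColor(p,cv2.COLOR_BGR2GRAY).astype(float); m=np.hypot(q[...,0]-near[0],q[...,1]-near[1])<rad
    th=(np.percentile(g[m],3)+np.median(g[m]))/2; k=m&(g<th)
    N,l,s,ce=cv2.connectedComponentsWithStats(k.astype(np.uint8),connectivity=4); i=1+np.argmax(s[1:,4])
    Q=q[l==i][:,:2]; print(n,near,"px",np.round(ce[i],1),"xy",np.round(Q.mean(0),4),"size",np.round(np.ptp(Q,axis=0),4))
E
python3 - <<'E'
from h import *
np.set_printoptions(precision=4,suppress=True)
ps,_=robot.camera("side"); pt=cv2.imread("pics/top1.png")
for n,p in(("side",ps),("top",pt)):
    for a,z in(((.579,.115),.014),((.4505,.274),.048),((.613,-.128),.074)): blob(n,p,a,.022,z)
blob("side",ps,(.445,-.238),.02,.095)
print([(o["conf"],at_h("side",o["centre"],.095)) for o in robot.mark_of("side","holder_hole")])
p,d,c=wl([("holder_hole",.095)],"w3")
for a,z in(((.613,-.128),.074),): blob("wrist",p,a,.022,z)
E
```

```text
side (0.579, 0.115) px [266.3 281.3] xy [0.5785 0.1168] size [0.0211 0.0216]
side (0.4505, 0.274) px [318.5 334.5] xy [0.451  0.2755] size [0.0204 0.0215]
side (0.613, -0.128) px [274.1 195.6] xy [ 0.6122 -0.1167] size [0.0202 0.0163]
top (0.579, 0.115) px [217.8 220.8] xy [0.5778 0.1141] size [0.0191 0.0192]
top (0.4505, 0.274) px [143.9 274.8] xy [0.4507 0.2731] size [0.0202 0.0186]
top (0.613, -0.128) px [318.8 205.5] xy [ 0.6111 -0.1186] size [0.0203 0.0179]
side (0.445, -0.238) px [355.  171.9] xy [ 0.4364 -0.2265] size [0.0184 0.0183]
[(0.77, array([ 0.4406, -0.2222,  0.095 ]))]
mark holder_hole 0.73 [554.8 163.6] [ 0.7021 -0.2116  0.095 ] depth z [ 0.7401 -0.2194  0.0471]
mark holder_hole 0.68 [277.2 185.9] [ 0.4409 -0.2332  0.095 ] depth z [ 0.4399 -0.2539  0.0019]
wrist (0.613, -0.128) px [463.   60.2] xy [ 0.6126 -0.1191] size [0.0215 0.0205]
```

>>> send_rows:
  deltas:
    - [30,12,0,0,0,0,1]
    - [55,21,0,0,0,0,1]
    - [57,21.5,0,0,0,0,1]
    - [57,21.5,0,0,0,0,1]
    - [57,21.5,0,0,0,0,1]
    - [55,21,0,0,0,0,1]
    - [43.7,17,0,0,0,0,1]
    - [0,0,0,0,0,0,1]

```text
t: 8.28
ee_pos: [0.5785, 0.1199, 0.2545]
orientation: [-0.0, 0.704, 0.71, -0.0]
force: [-0.1, -0.9, -2.0]
opening: 0.0257
grasp_force: 30.0
```

>>> send_rows:
  deltas:
    - [0,0,20,0,0,0,1]
    - [0,0,35,0,0,0,1]
    - [0,0,35,0,0,0,1]
    - [0,0,25,0,0,0,1]
    - [0,0,14,0,0,0,1]
    - [0,0,5,0,0,0,1]
    - [0,0,0,0,0,0,1]
    - [0,0,0,0,0,0,1]

```text
t: 9.28
ee_pos: [0.5784, 0.1154, 0.1225]
orientation: [0.0, 0.706, 0.708, 0.001]
force: [-0.2, 0.5, -1.0]
opening: 0.0257
grasp_force: 30.0
```

```bash
python3 - <<'E'
from h import *
np.set_printoptions(precision=4,suppress=True)
s=robot.sense();print(pose(),s["force"],s["opening"])
p,d=robot.camera("side"); cv2.imwrite("pics/s4.png",cv2.resize(p[180:310,190:340],None,fx=4,fy=4,interpolation=3))
E
```

```text
[[-0.002   1.      0.0013  0.5784]
 [ 1.      0.002   0.0004  0.1154]
 [ 0.0004  0.0013 -1.      0.1225]
 [ 0.      0.      0.      1.    ]] [-0.1755  0.5243 -0.9992] 0.02568061157711046
```

View pics/s4.png

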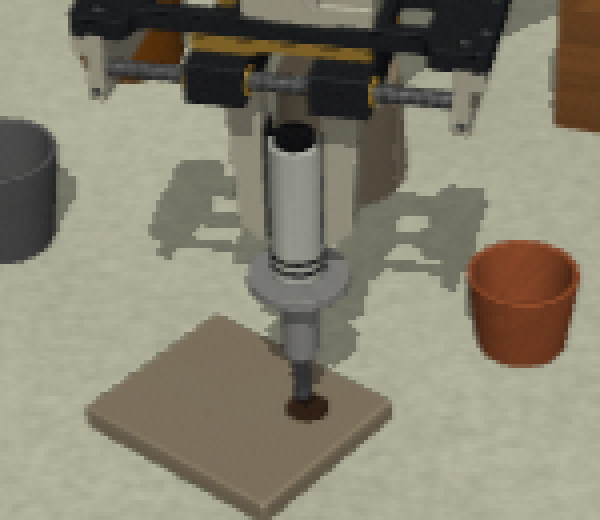

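Side view: the tip (303,395) hovers 1 cm above the tile's dark mark (307,407) and is well centred. Pressing in stages.

>>> send_rows:
  deltas:
    - [0,0,5,0,0,0,1]
    - [0,0,5,0,0,0,1]
    - [0,0,3.5,0,0,0,1]
    - [0,0,2,0,0,0,1]
    - [0,0,2,0,0,0,1]
    - [0,0,0,0,0,0,1]

```text
t: 10.07
ee_pos: [0.578, 0.1154, 0.1042]
orientation: [0.0, 0.706, 0.708, 0.0]
force: [-0.0, 0.8, 2.7]
opening: 0.0259
grasp_force: 30.0
```

```bash
python3 - <<'E'
from h import *
np.set_printoptions(precision=4,suppress=True)
f=[];z=[]
for i in range(6): robot.camera("side"); s=robot.sense(); f.append(s["force"]); z.append(s["ee_pos"])
print(np.array(f),np.mean(f,0),np.mean(z,0))
E
```

```text
[[-0.2042 -0.0395  2.0779]
 [-0.8817  1.0466  1.1757]
 [ 0.497   0.6168  1.8426]
 [ 0.3051  0.6083  1.7397]
 [ 0.3435  0.7477  2.2915]
 [-0.7053  0.3755  1.7286]] [-0.1076  0.5592  1.8093] [0.578  0.1154 0.1043]
```

Force and kinematics agree on about 7 mm of plunger travel. Hold, then rise.

>>> send_rows:
  deltas:
    - [0,0,0.4,0,0,0,1]
    - [0,0,0,0,0,0,1]
    - [0,0,0,0,0,0,1]
    - [0,0,0,0,0,0,1]
    - [0,0,0,0,0,0,1]
    - [0,0,0,0,0,0,1]
    - [0,0,0,0,0,0,1]

```text
t: 11.25
ee_pos: [0.5779, 0.1154, 0.1038]
orientation: [0.0, 0.706, 0.708, 0.0]
force: [0.0, 0.2, 1.8]
opening: 0.0258
grasp_force: 30.0
```

>>> send_rows:
  deltas:
    - [0,0,-5,0,0,0,1]
    - [0,0,-10,0,0,0,1]
    - [0,0,-25,0,0,0,1]
    - [0,0,-30,0,0,0,1]
    - [40,-32,0,0,0,0,1]
    - [48,-38,0,0,0,0,1]
    - [45,-36,0,0,0,0,1]
    - [25,-20.5,0,0,0,0,1]

```text
t: 12.25
ee_pos: [0.4485, 0.2752, 0.1739]
orientation: [-0.001, 0.705, 0.709, -0.0]
force: [0.1, -0.2, -2.2]
opening: 0.026
grasp_force: 30.0
```

>>> send_rows:
  deltas:
    - [0,0,0,0,0,0,1]
    - [0,0,0,0,0,0,1]

```text
t: 12.5
ee_pos: [0.4514, 0.2725, 0.1741]
orientation: [0.0, 0.706, 0.708, 0.0]
force: [-0.7, -0.5, -1.6]
opening: 0.0255
grasp_force: 30.0
```

```bash
python3 - <<'E'
from h import *
np.set_printoptions(precision=4,suppress=True)
p,d=robot.camera("side"); s=robot.sense();print(pose(),s["force"],s["t"])
for a,z in(((.579,.115),.014),((.451,.2735),.048)): blob("side",p,a,.022,z)
pt,_=robot.camera("top")
blob("top",pt,(.579,.115),.022,.014)
E
```

```text
[[-0.0007  1.      0.0006  0.4517]
 [ 1.      0.0007 -0.0003  0.2721]
 [-0.0003  0.0006 -1.      0.174 ]
 [ 0.      0.      0.      1.    ]] [ 0.8714  0.1185 -1.5961] 12.55
side (0.579, 0.115) px [266.8 281.2] xy [0.5778 0.1161] size [0.0204 0.0205]
side (0.451, 0.2735) px [318.4 334.4] xy [0.4511 0.2754] size [0.0208 0.0215]
top (0.579, 0.115) px [218.1 221. ] xy [0.5775 0.1134] size [0.0191 0.0215]
```

The tile hasn't moved. The bowl is next: target TCP z of 0.138.

>>> send_rows:
  deltas:
    - [1.5,-0.5,5,0,0,0,1]
    - [0,0,9,0,0,0,1]
    - [0,0,8,0,0,0,1]
    - [0,0,5,0,0,0,1]
    - [0,0,3,0,0,0,1]
    - [0,0,3,0,0,0,1]
    - [0,0,3,0,0,0,1]
    - [0,0,0,0,0,0,1]

```text
t: 13.6
ee_pos: [0.4505, 0.2745, 0.1377]
orientation: [-0.0, 0.706, 0.708, -0.0]
force: [-0.5, -0.9, 2.1]
opening: 0.0257
grasp_force: 30.0
```

```bash
cat > f.py <<'E'
from h import *
np.set_printoptions(precision=4,suppress=True)
f=[];z=[]
for i in range(6): p,d=robot.camera("side"); s=robot.sense(); f.append(s["force"]); z.append(s["ee_pos"])
print(np.mean(f,0),np.mean(z,0)); cv2.imwrite("pics/last_%d.png"%(s["t"]*100),p)
E
python3 f.py; cp pics/last_*.png pics/bowlpress.png
python3 -c "
import cv2;p=cv2.imread('pics/bowlpress.png');cv2.imwrite('pics/bp.png',cv2.resize(p[220:400,230:410],None,fx=3,fy=3))"
```

```text
[-1.3422 -1.1108  2.1477] [0.4506 0.2746 0.1379]
```

View pics/bp.png

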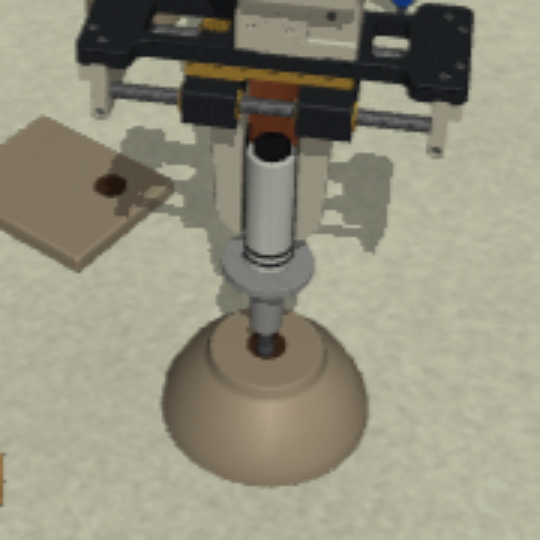

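The tip rests in the bowl's dark mark (265,347) with the plunger partly in. Hold, rise, and go to the cup.

>>> send_rows:
  deltas:
    - [0,0,0,0,0,0,1]
    - [0,0,0,0,0,0,1]
    - [0,0,0,0,0,0,1]
    - [0,0,0,0,0,0,1]
    - [0,0,0,0,0,0,1]
    - [0,0,0,0,0,0,1]
    - [0,0,-5,0,0,0,1]
    - [0,0,-10,0,0,0,1]

```text
t: 14.9
ee_pos: [0.4506, 0.2747, 0.153]
orientation: [0.0, 0.706, 0.708, -0.0]
force: [-0.1, 1.3, -1.9]
opening: 0.0258
grasp_force: 30.0
```

>>> send_rows:
  deltas:
    - [0,0,-25,0,0,0,1]
    - [0,0,-30,0,0,0,1]
    - [0,0,-20,0,0,0,1]
    - [-35,14.5,0,0,0,0,1]
    - [-52,21.5,0,0,0,0,1]
    - [-55,22.5,0,0,0,0,1]
    - [-55,22.5,0,0,0,0,1]
    - [-55,22.5,0,0,0,0,1]

```text
t: 15.9
ee_pos: [0.5554, 0.0213, 0.2285]
orientation: [0.0, 0.706, 0.708, 0.0]
force: [1.3, 0.1, -1.8]
opening: 0.0258
grasp_force: 30.0
```

>>> send_rows:
  deltas:
    - [-55,22.5,0,0,0,0,1]
    - [-52,21.5,0,0,0,0,1]
    - [-33.5,14,0,0,0,0,1]
    - [0,0,0,0,0,0,1]
    - [0,0,0,0,0,0,1]

```text
t: 16.52
ee_pos: [0.6126, -0.1167, 0.2278]
orientation: [-0.0, 0.706, 0.708, 0.0]
force: [0.2, -0.4, -2.6]
opening: 0.0256
grasp_force: 30.0
```

```bash
python3 - <<'E'
from h import *
np.set_printoptions(precision=4,suppress=True)
p,d=robot.camera("side"); s=robot.sense();print(pose(),s["force"],s["t"])
for a,z in(((.612,-.118),.074),((.451,.2735),.048)): blob("side",p,a,.022,z)
E
```

```text
[[-0.0033  1.     -0.0004  0.6126]
 [ 1.      0.0033  0.0008 -0.1161]
 [ 0.0008 -0.0004 -1.      0.2278]
 [ 0.      0.      0.      1.    ]] [-0.3209  0.332  -2.2513] 16.575
side (0.612, -0.118) px [274.1 195.9] xy [ 0.6119 -0.1153] size [0.0202 0.0198]
side (0.451, 0.2735) px [318.5 334.5] xy [0.451  0.2755] size [0.0204 0.0215]
```

>>> send_rows:
  deltas:
    - [-1,-0.5,10,0,0,0,1]
    - [0,0,18,0,0,0,1]
    - [0,0,14,0,0,0,1]
    - [0,0,8,0,0,0,1]
    - [0,0,5,0,0,0,1]
    - [0,0,3,0,0,0,1]
    - [0,0,3,0,0,0,1]
    - [0,0,2.8,0,0,0,1]

```text
t: 17.58
ee_pos: [0.6124, -0.1187, 0.1642]
orientation: [0.0, 0.706, 0.708, 0.0]
force: [-1.6, 0.5, 2.6]
opening: 0.0258
grasp_force: 30.0
```

```bash
rm pics/last_*; python3 f.py; python3 -c "
import cv2,glob;p=cv2.imread(glob.glob('pics/last_*')[0]);cv2.imwrite('pics/cp.png',cv2.resize(p[90:250,190:350],None,fx=3,fy=3))"
```

```text
[-1.5168  0.0217  1.9685] [ 0.6124 -0.1187  0.1641]
```

View pics/cp.png

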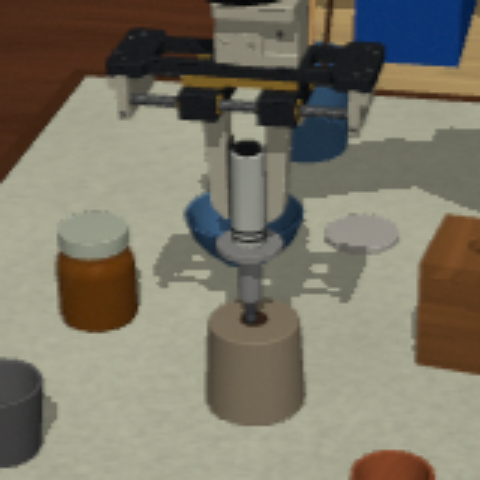

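The tip is on the cup's mark (253,318), pressed about halfway. Hold, rise, and return above the stand.

>>> send_rows:
  deltas:
    - [0,0,0,0,0,0,1]
    - [0,0,0,0,0,0,1]
    - [0,0,0,0,0,0,1]
    - [0,0,0,0,0,0,1]
    - [0,0,0,0,0,0,1]
    - [0,0,0,0,0,0,1]
    - [0,0,-5,0,0,0,1]
    - [0,0,-10,0,0,0,1]

```text
t: 18.88
ee_pos: [0.6122, -0.1184, 0.179]
orientation: [-0.0, 0.706, 0.708, -0.0]
force: [0.6, 0.2, -0.9]
opening: 0.026
grasp_force: 30.0
```

>>> send_rows:
  deltas:
    - [0,0,-25,0,0,0,1]
    - [0,0,-32,0,0,0,1]
    - [0,0,-20,0,0,0,1]
    - [-20,-28,0,0,0,0,1]
    - [-32,-45,0,0,0,0,1]
    - [-32,-45,0,0,0,0,1]
    - [-24.5,-34,0,0,0,0,1]
    - [-12,-17.5,0,0,0,0,1]

```text
t: 19.88
ee_pos: [0.4415, -0.2405, 0.2566]
orientation: [0.0, 0.707, 0.707, 0.0]
force: [0.8, -0.7, -1.8]
opening: 0.0253
grasp_force: 30.0
```

>>> send_rows:
  deltas:
    - [0,0,0,0,0,0,1]
    - [0,0,0,0,0,0,1]
    - [0,0,0,0,0,0,1]

```text
t: 20.25
ee_pos: [0.4443, -0.2385, 0.2557]
orientation: [-0.0, 0.706, 0.709, -0.0]
force: [0.1, 0.4, -1.2]
opening: 0.0258
grasp_force: 30.0
```

```bash
python3 - <<'E'
from h import *
np.set_printoptions(precision=4,suppress=True)
p,d=robot.camera("side"); s=robot.sense();print(pose(),s["force"],s["t"])
for a,z in(((.612,-.118),.074),): blob("side",p,a,.022,z)
cv2.imwrite("pics/s6.png",cv2.resize(p[40:240,260:460],None,fx=3,fy=3))
K,T=camT("side"); P=s["ee_pos"]
for q in(P+[0,0,-.0256],P+[0,0,-.0976],[.4432,-.2395,.095]):
    c=T[:3,:3].T@(np.array(q)-T[:3,3]); print(q,((K@c/c[2])[:2]-[260,40])*3)
E
```

```text
[[-0.0039  1.     -0.0003  0.4441]
 [ 1.      0.0039 -0.0001 -0.2386]
 [-0.0001 -0.0003 -1.      0.2557]
 [ 0.      0.      0.      1.    ]] [-0.1842  0.1994 -1.8159] 20.3
side (0.612, -0.118) px [274.1 195.9] xy [ 0.6119 -0.1153] size [0.0202 0.0198]
[ 0.4441 -0.2386  0.2301] [286.8654 231.2662]
[ 0.4441 -0.2386  0.1581] [281.3416 317.0216]
[0.4432, -0.2395, 0.095] [277.9781 387.6098]
```

View pics/s6.png

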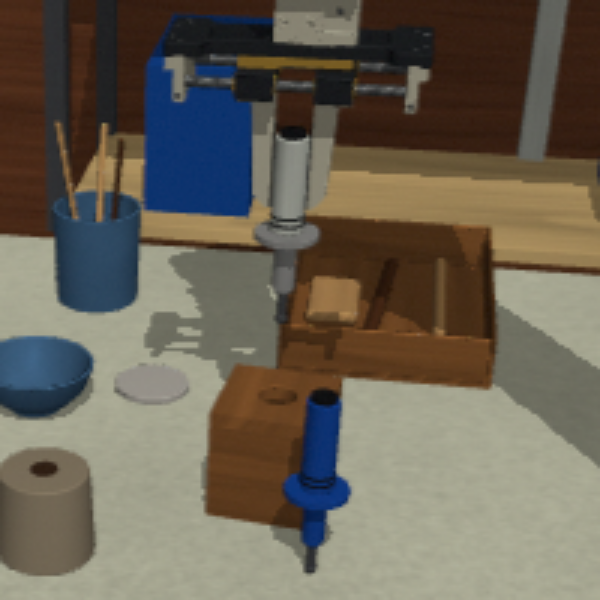

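The gauge hangs upright above the stand (tip 283,320; hole 277,396) and nothing has moved. I'm checking the hole centre against the plate outline before lowering.

```bash
python3 - <<'E'
import h
from h import *
np.set_printoptions(precision=4,suppress=True)
def rect(c,d):
    for a,b in((.088,.099),(.088,.108)):
        m=(d>0)&(c[...,2]>a)&(c[...,2]<b)&(np.hypot(c[...,0]-.443,c[...,1]+.235)<.075)
        m=cv2.morphologyEx(m.astype(np.uint8),cv2.MORPH_OPEN,np.ones((3,3)))>0
        Q=c[m]; print(len(Q),cv2.minAreaRect((Q[:,:2]*1000).astype(np.float32)),Q[:,2].mean())
rect(cloud("top",np.load("top_d.npy")),np.load("top_d.npy"))
d2=np.load("w2_d.npy"); now=h.pose()
T=np.array([[-.0057,1,.0009,.4310],[1,.0057,.0005,-.1507],[.0005,.0009,-1,.3189],[0,0,0,1.]]); h.pose=lambda:T
rect(cloud("wrist",d2),d2)
h.pose=lambda:now
d=np.load("w3_d.npy")
p,d=robot.camera("wrist"); c=cloud("wrist",d); rect(c,d)
E
```

```text
1332 ((442.3677062988281, -233.11721801757812), (90.80982971191406, 90.23892974853516), 82.94891357421875) 0.09361531106528953
1560 ((442.3677062988281, -233.11721801757812), (90.80982971191406, 90.23892974853516), 82.94891357421875) 0.0944993235215228
3681 ((443.6581726074219, -232.68460083007812), (91.06270599365234, 90.25643157958984), 83.06887817382812) 0.09590894298166493
4426 ((443.6581726074219, -232.68460083007812), (91.06270599365234, 90.25643157958984), 83.06887817382812) 0.09692773571665067
5865 ((443.61431884765625, -232.58261108398438), (90.14873504638672, 90.24727630615234), 83.15875244140625) 0.09583841051692882
5865 ((443.61431884765625, -232.58261108398438), (90.14873504638672, 90.24727630615234), 83.15875244140625) 0.09583841051692882
```

Plate centre is (0.4435,-0.2328): the gauge had been resting off-centre in the hole, within its clearance. I aim nearer the centre and lower in stages, watching the force.

>>> send_rows:
  deltas:
    - [3.6,-0.6,0,0,0,0,1]
    - [0,0,20,0,0,0,1]
    - [0,0,25,0,0,0,1]
    - [0,0,15,0,0,0,1]
    - [0,0,10,0,0,0,1]
    - [0,0,8,0,0,0,1]
    - [0,0,6,0,0,0,1]
    - [0,0,0,0,0,0,1]

```text
t: 21.35
ee_pos: [0.4424, -0.2358, 0.1718]
orientation: [-0.0, 0.706, 0.708, -0.0]
force: [0.8, 0.2, -1.0]
opening: 0.0257
grasp_force: 30.0
```

```bash
python3 f.py
```

```text
[-0.0656  0.1247 -1.5482] [ 0.4426 -0.2359  0.1722]
```

>>> send_rows:
  deltas:
    - [0.8,0.7,4,0,0,0,1]
    - [0,0,4,0,0,0,1]
    - [0,0,5,0,0,0,1]
    - [0,0,5,0,0,0,1]
    - [0,0,4,0,0,0,1]
    - [0,0,0,0,0,0,1]

```text
t: 22.4
ee_pos: [0.443, -0.235, 0.1496]
orientation: [-0.0, 0.706, 0.708, -0.0]
force: [0.2, 0.7, -1.5]
opening: 0.0255
grasp_force: 30.0
```

```bash
python3 f.py
```

```text
[-0.1112  0.2348 -1.5138] [ 0.4432 -0.2351  0.15  ]
```

The nose is in the hole with no contact force. Lowering to just above the seat.

>>> send_rows:
  deltas:
    - [0,0,7,0,0,0,1]
    - [0,0,8,0,0,0,1]
    - [0,0,6,0,0,0,1]
    - [0,0,4,0,0,0,1]
    - [0,0,2,0,0,0,1]
    - [0,0,1.5,0,0,0,1]
    - [0,0,0.8,0,0,0,1]
    - [0,0,0,0,0,0,1]

```text
t: 23.7
ee_pos: [0.4433, -0.235, 0.1207]
orientation: [0.0, 0.706, 0.708, 0.0]
force: [-0.1, -0.9, -1.6]
opening: 0.0256
grasp_force: 30.0
```

```bash
python3 f.py
```

```text
[-0.2167  0.278  -2.2073] [ 0.4433 -0.235   0.1207]
```

>>> send_rows:
  deltas:
    - [0,0,0.4,0,0,0,1]
    - [0,0,0.3,0,0,0,1]
    - [0,0,0,0,0,0,1]

```text
t: 24.38
ee_pos: [0.4433, -0.235, 0.1206]
orientation: [0.0, 0.706, 0.708, 0.0]
force: [-2.1, 1.2, 9.7]
opening: 0.0261
grasp_force: 30.0
```

```bash
python3 f.py
```

```text
[-1.6733  1.6593  9.9988] [ 0.4433 -0.235   0.1206]
```

Seated: contact at exactly the original height. Back off 0.5 mm, then open and rise.

>>> send_rows:
  deltas:
    - [0,0,-0.6,0,0,0,1]
    - [0,0,0,0,0,0,0.8]
    - [0,0,0,0,0,0,0.5]
    - [0,0,0,0,0,0,0.2]
    - [0,0,0,0,0,0,0]
    - [0,0,0,0,0,0,0]
    - [0,0,0,0,0,0,0]
    - [0,0,0,0,0,0,0]

```text
t: 25.68
ee_pos: [0.4432, -0.235, 0.1206]
orientation: [0.0, 0.706, 0.708, 0.0]
force: [0.1, -0.4, 0.4]
opening: 0.081
grasp_force: 0.0
```

>>> send_rows:
  deltas:
    - [0,0,-10,0,0,0,0]
    - [0,0,-25,0,0,0,0]
    - [0,0,-40,0,0,0,0]
    - [0,0,-45,0,0,0,0]
    - [0,0,-45,0,0,0,0]
    - [0,0,-20,0,0,0,0]
    - [0,0,0,0,0,0,0]
    - [0,0,0,0,0,0,0]

```text
t: 26.68
ee_pos: [0.4428, -0.2346, 0.305]
orientation: [-0.0, 0.706, 0.708, -0.0]
force: [0.0, 0.1, 0.8]
opening: 0.0932
grasp_force: 0.0
```

```bash
python3 - <<'E'
from h import *
np.set_printoptions(precision=4,suppress=True)
ps,ds=robot.camera("side"); s=robot.sense(); print(s["ee_pos"],s["opening"],s["t"])
for a,z in(((.579,.115),.014),((.4505,.274),.048),((.613,-.118),.074)): blob("side",ps,a,.022,z)
c=cloud("side",ds)
for o in robot.outline_of("side","gauge"): 
    P=c[o["pixels"]&(ds>0)]; print(round(o["conf"],2),o["centre"])
    for a,b in((.165,.185),(.135,.15),(.1,.112)):
        Q=P[(P[:,2]>a)&(P[:,2]<b)&(P[:,1]>-.3)]
        if len(Q): print(a,len(Q),np.median(Q,0),Q.max(0))
old=cv2.imread("pics/side1.png"); df=np.abs(ps.astype(int)-old).max(2)
k=(df>60).astype(np.uint8); n,l,st,ce=cv2.connectedComponentsWithStats(k); print([(x[:5].tolist()) for x in st[1:] if x[4]>12])
E
```

```text
[ 0.4427 -0.2346  0.3047] 0.09305705372179215 26.725
side (0.579, 0.115) px [266.4 281.3] xy [0.5784 0.1168] size [0.0203 0.0216]
side (0.4505, 0.274) px [318.4 334.4] xy [0.4511 0.2754] size [0.0208 0.0215]
side (0.613, -0.118) px [274.1 195.9] xy [ 0.6119 -0.1153] size [0.0202 0.0198]
0.79 [352.2, 159.0]
0.165 85 [ 0.4438 -0.2205  0.1737] [ 0.457  -0.2107  0.1799]
0.135 66 [ 0.4429 -0.2178  0.1424] [ 0.4557 -0.2109  0.1497]
0.1 79 [ 0.4429 -0.2178  0.1024] [ 0.4679 -0.2054  0.1117]
0.22 [191.1, 229.0]
[[356, 0, 18, 1, 18], [372, 2, 12, 8, 35], [354, 13, 29, 10, 188], [315, 24, 93, 15, 855], [316, 35, 7, 16, 79], [398, 38, 8, 17, 74], [354, 44, 14, 2, 18], [330, 48, 9, 40, 272], [380, 54, 11, 35, 220], [540, 138, 15, 57, 420], [426, 140, 7, 10, 30], [427, 151, 12, 6, 25], [476, 185, 8, 7, 22]]
```

The gauge stands upright in the stand at the right height. The clay marks haven't moved, and the only image differences are the arm and its shadow.

```bash
python3 -c "
from station import robot
print(robot.sign_off())"
```

```text
the job is handed in; nothing more can be done
None
```

I pressed the steel gauge about halfway onto the tile, bowl and cup marks in that order, for about a second each, hung it back upright in its stand, let go, and handed the job in at about 27 s.

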